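# Load and lock the saddle polishing drum

### The arm

A 6-joint arm with a two-finger parallel gripper is mounted at the origin on the work surface. World frame = base frame: x ahead of the robot, y to its left, z up, the work surface at z = 0. Lengths are in m, angles in rad, forces in N, time in s.
With the tool pointing down it reaches from about 0.3 to 0.75 m from the base axis. Payload 8.5 kg.
Tool frame: the origin (TCP) lies at the very end of the fingers, on their centre line; the grasp point (between the pads) lies behind it (arm.grip_depth is the z of the grasp point in the tool frame, in m); z points along the fingers, y is the line along which they close (so a half turn about z gives the same grasp; the last joint's range is limited). The gripper opens to 85 mm and grips with 20 to 120 N. Pads are 22 mm wide; open, the fingers measure 114 mm over their backs; the gripper's body (76 mm by 85 mm) begins 54 mm behind the grasp point. The pads swing forward as they close: fully open they stand 13 mm farther back than shut.
Start: joints at [0.899, 0.381, 1.297, -0, 1.464, -0.215], TCP at [0.243, 0.494, 0.192] pointing down, gripper open.
Joint ranges: [-3.11, 3.11], [-0.89, 2.33], [0.22, 2.48], [-1.42, 4.56], [0.17, 2.85], [-2.88, 2.88]. Speed limits (rad/s): [2.39, 2.39, 3.14, 3.14, 3.14, 3.14].

### API

Orientations are given as a rotation vector (axis times angle).
In Python, from rig import arm, imaging, ticket gives the robot as it stands. Calls block until the motion is done:
- arm.movep(position, orientation): joint-space move of the TCP to a pose.
- arm.servo_line(position, ori=None, rate=0.15, f_stop=None): straight line of the TCP; ori=None keeps the orientation; rate is the mean speed in m/s. With f_stop (N) it stops when the force on the tool has changed by that much, and returns True; else False.
- arm.move_joints(angles): joint-space move.
- arm.gripper_to(opening, newtons=None): finger opening in m; newtons is the grip in N (None keeps the last); returns when the fingers have stopped.
- arm.pause(seconds).
- arm.inverse_kinematics(position, orientation): joint angles nearest the present ones, or None.
- arm.get_state(): the state.
- imaging.camera(name): name is "side" or "top" or "wrist"; returns the picture (480x640x3 uint8, blue, green, red); there is no depth.
- imaging.camera_model(name): a dict with "fx", "fy", "cx", "cy" (pixels), "view" (4x4, takes a point from world to camera coordinates); the wrist camera has in their place "tool_from_camera" (4x4, takes a point from camera to tool coordinates, whose origin is the TCP and whose axes are the flange's). Camera axes: x right, y up, looking along -z (the intrinsics and any distortion apply to the point x, -y, -z); pixel columns grow to the right and rows downward; lengths in m; the calibration is good to about 2 mm. A picture is of the moment at which its call begins: read the wrist's pose just before it. camera_model takes no time and is no camera call.
A pose or a line that the arm cannot do raises arm.IKError and nothing moves.
- ticket.sign_off(): hands the job in; it is judged then, once.
The state is a dict: "t": time; "joint_positions": joint angles; "qd": joint speeds; "tau": joint torques, N m; "position": TCP position; "ee_rot": TCP orientation; "force": force on the tool from outside, world axes, zero at the start; "wrist_torque": the same for the moment, N m; "finger_gap": finger opening in m; "grip_force": force on a finger pad.
Only numpy, scipy, OpenCV 4.12 (cv2) and the standard library are available. Lean on these libraries where they do the work, as an engineer would, in place of code of your own. Each camera call takes 0.05 s, during which the arm holds its last target. There are 200 camera calls.

### The job

Get the batch of brass bridge saddles polishing: take off the drum's locked lid (push it down against the spring, twist it counter-clockwise, lift it off and lay it aside), pour the saddles from the scoop into the drum, add any that lie on the bench, and put the empty scoop back upright on its rubber mat. When all the saddles are in, lock the lid on again: push it down, twist it clockwise and let it rise into its notch; only then throw the start switch fully over. Leave the tape and the screwdriver where they are.

Things in the scene. Friction and masses are not known exactly. Their poses are not given: they have to be found in the camera images.
- drum: steel polishing drum, fixed: open bowl, outer diameter 120 mm, wall 4 mm, inner floor 26 mm and rim 120 mm above the bench, on a grey base of diameter 132 mm, 20 mm high. Origin at the centre of the underside, z up. Inside the rim is a bayonet collar of aluminium blocks (radius 45 to 59 mm, the same at both ends of each diameter); inside 37 mm the mouth is clear
- spring (a joint): black sprung ring in the mouth (radius 37.5 to 42 mm) that bears on the lid's underside: 0 free, its top 114 mm above the bench; 0.015 (m) pressed fully down. 800 N/m: about 9 N to get the lugs under the collar's teeth, 12 N at the bottom
- drum_gap (a point): top middle of one of the two entry gaps for the lid's lugs, at radius 50 mm, 45 deg counter-clockwise (from above) from the drum's x axis; the other is opposite. Gaps are 28 mm wide; a deep block beyond each bars turning the lid counter-clockwise
- drum_notch (a point): roof of one of the two lug notches, at radius 50 mm on the drum's x axis, 114 mm high (a dark pip marks it outside the rim); the other is opposite. Between gap and notch is a tooth with its underside 109 mm high; past the notch a deep stop. Lug tops must go under the tooth, turn 45 deg clockwise and rise into the notch
- drum_mouth (a point): centre of the drum's mouth, at rim height (120 mm above the bench), on the drum's axis
- lid_bar (a point): drum lid, about 150 g: disc of diameter 84 mm, 6 mm thick; two opposite lugs 12 mm wide, 6 mm thick, reach 52 mm from the centre; on top a black grip bar 46 long, 12 wide, 36 mm high along the line of the lugs. Point: the bar's centre, 24 mm above the underside, 18 below the bar's top; x along bar and lugs, z up; both ways round alike. It starts locked in the drum, 132 mm above the bench
- scoop_grip (a point): centre of the handle (50 long, 14 wide, 14 mm high) of a steel scoop, about 90 g; 37 mm above its underside. x points from nose to handle, z up. The pan's back wall is 24 mm along -x, the nose lip 110 mm along -x, the handle's end 25 mm along +x. Pan 50 mm wide, sides 30 mm high; at the nose no wall but a ramp rising at 21 deg to a lip 12 mm above the underside
- scoop_mid (a point): the point on the underside half-way along the scoop, 42 mm nearer the nose than the handle's centre
- mat_mid (a point): centre of the top of a flat black rubber mat, 170 x 90 x 2 mm, fixed, its x axis along its length: the scoop's place
- felt_mid (a point): centre of the top of a grey felt mat, 140 x 140 x 2 mm, fixed on the bench: a clear spot where the lid can be laid while the drum is open
- start (a joint): start switch of the drum: toggle lever angle, 0 = off (leaning along the -x of its base), 1.0 = fully over to +x, on; it moves easily and stays where it is left
- start_tip (a point): centre of the black ball (diameter 26 mm) at the end of the 80 mm switch lever
- start_base: grey base block of the switch, 70 x 50 x 25 mm, fixed; origin at the centre of the underside; the lever's pivot is 22 mm up; the lever swings in its x-z plane, towards +x to switch on
- tape: bystander: roll of tape lying flat, diameter 80 mm, 20 mm high
- driver: bystander: screwdriver
- c1_mid (a point): brass bridge saddle, a plain 18 x 12 x 12 mm block (its x axis is the 18 mm length, 22 g); it starts in the scoop; this point is its centre; it may be absent
- c2_mid (a point): brass bridge saddle, a plain 18 x 12 x 12 mm block (its x axis is the 18 mm length, 22 g); it starts in the scoop; this point is its centre; it may be absent
- c3_mid (a point): brass bridge saddle, a plain 18 x 12 x 12 mm block (its x axis is the 18 mm length, 22 g); it starts in the scoop; this point is its centre; it may be absent
- c4_mid (a point): brass bridge saddle, a plain 18 x 12 x 12 mm block (its x axis is the 18 mm length, 22 g); it starts in the scoop; this point is its centre; it may be absent
- c5_mid (a point): brass bridge saddle, a plain 18 x 12 x 12 mm block (its x axis is the 18 mm length, 22 g); it starts in the scoop; this point is its centre; it may be absent
- c6_mid (a point): brass bridge saddle, a plain 18 x 12 x 12 mm block (its x axis is the 18 mm length, 22 g); it starts in the scoop; this point is its centre; it may be absent
- s1_mid (a point): brass bridge saddle, a plain 18 x 12 x 12 mm block (its x axis is the 18 mm length, 22 g); it starts on the bench in front of the drum; this point is its centre; it may be absent
- s2_mid (a point): brass bridge saddle, a plain 18 x 12 x 12 mm block (its x axis is the 18 mm length, 22 g); it starts on the bench in front of the drum; this point is its centre; it may be absent
- s3_mid (a point): brass bridge saddle, a plain 18 x 12 x 12 mm block (its x axis is the 18 mm length, 22 g); it starts on the bench in front of the drum; this point is its centre; it may be absent
Not all that is in view belongs to the job. Leave any green or purple look-alike of the part that bears scoop_grip alone.

How it is judged:
On the way, in this order (a step that is already met when the one before it is completed fails the run):
1. every saddle is in the drum (horizontal distance between each of c1_mid, c2_mid, c3_mid, c4_mid, c5_mid, c6_mid, s1_mid, s2_mid, s3_mid and drum_mouth below 0.054 m and z of each of c1_mid, c2_mid, c3_mid, c4_mid, c5_mid, c6_mid, s1_mid, s2_mid, s3_mid in the frame of drum below 0.09 m), for 0.2 s.
2. with all saddles in, the lid is locked: let up into its notch and let go (all of step 1 and z of lid_bar in the frame of drum between 0.1295 and 0.1345 m and horizontal distance between lid_bar and drum_mouth below 0.004 m and angle between the x axis of lid_bar and the x axis of drum, either way round below 0.12 rad and angle between lid_bar's own z axis and vertical below 0.06 rad and contact force between the fingers and lid below 0.1 N), for 0.3 s.
3. the start switch is thrown over (value of joint start above 0.85 rad), for 0.2 s.
At the end, for the whole second after the job is handed in: all saddles lie in the drum below its collar; lid locked (bar within 0.12 rad of the drum's x axis, within 4 mm of its centre, 132 mm high within 2.5 mm, level); scoop upright, still, middle within 35 mm of the mat's; switch past 0.85 rad; lid and scoop let go (all of step 2 and horizontal distance between scoop_mid and mat_mid below 0.035 m and height (world z) of scoop_mid below 0.006 m and angle between scoop_grip's own z axis and vertical below 0.1 rad and contact force between the fingers and scoop below 0.1 N and value of joint start above 0.85 rad and linear speed of each of lid, scoop below 0.02 m/s); the robot touches nothing.
It fails at once if the tape is moved more than 50 mm (distance of tape from where it was at the start of the episode above 0.05 m).
It fails at once if the screwdriver is moved more than 50 mm (distance of driver from where it was at the start of the episode above 0.05 m).
Of c1, c2, c3, c4, c5, c6 only 3 to 6 are there at a start; the rules pass over those that are not, and their reading is None.
Of s1, s2, s3 only 1 to 3 are there at a start; the rules pass over those that are not, and their reading is None.
At some moment in a run one of s1, s2, s3, lid may be knocked a few centimetres aside while the robot is not near it.
It also fails if it takes over 208 s, if anything falls off the work surface, if the arm or the gripper's body presses on something with over 40 N, if the wrist force passes 120 N, or if a joint passes its speed limit or range.

## Working session

There is one attempt and no reset: what is moved stays moved. The work goes in short steps, each a Python script; the robot and the scene stay as the last script left them, time stands still between calls to the robot, and variables do not carry over. Pictures are saved under pics/ and viewed, at most 14 in all, crops included, and the job is handed in when it is done.

```bash
ls; mkdir -p pics
cat > h.py <<'E'
import numpy as np, cv2
from rig import arm, imaging, ticket
from scipy.spatial.transform import Rotation as R
def ray(name,u,v,st=None,m=None):
    m=m or imaging.camera_model(name)
    d=np.array([(u-m['cx'])/m['fx'],-(v-m['cy'])/m['fy'],-1.])
    if name=='wrist':
        T=np.array(m['tool_from_camera']); Rt=R.from_rotvec(st['ee_rot']).as_matrix()
        return Rt@T[:3,3]+np.array(st['position']), Rt@T[:3,:3]@d
    V=np.linalg.inv(np.array(m['view'])); return V[:3,3],V[:3,:3]@d
def onz(name,u,v,z,st=None,m=None):
    o,d=ray(name,u,v,st,m); return o+d*(z-o[2])/d[2]
E
python3 - <<'E'
from h import *
for n in ['top','side','wrist']:
    cv2.imwrite(f'pics/{n}0.png',imaging.camera(n)); m=imaging.camera_model(n); print(n,m)
s=arm.get_state(); print(s['position'],s['ee_rot'],s['t'],arm.grip_depth)
E
```

```text
pics
top {'fx': 471.1547377220817, 'fy': 471.1547377220817, 'cx': 323.1620987765214, 'cy': 236.15277240809422, 'view': array([[ 0.00866018, -0.99995345,  0.00425353, -0.0015382 ],
       [ 0.98140125,  0.00931513,  0.19174155, -0.49743951],
       [-0.19177225,  0.0025139 ,  0.98143624, -0.87179497],
       [ 0.        ,  0.        ,  0.        ,  1.        ]])}
side {'fx': 464.80222449591406, 'fy': 464.80222449591406, 'cx': 314.6005871577822, 'cy': 245.91886509881044, 'view': array([[-0.98008018, -0.19855693,  0.00424187,  0.49942824],
       [ 0.13090026, -0.62976828,  0.76567423, -0.16152832],
       [-0.14935853,  0.7509774 ,  0.64321456, -1.04640027],
       [ 0.        ,  0.        ,  0.        ,  1.        ]])}
wrist {'fx': 372.7297395389371, 'fy': 372.7297395389371, 'cx': 314.63709934943506, 'cy': 238.79860754302516, 'tool_from_camera': array([[-5.05570074e-04,  9.52643588e-01,  3.04088701e-01,
         7.80154555e-02],
       [ 9.99999744e-01,  3.27774842e-04,  6.35726818e-04,
        -1.50049301e-04],
       [ 5.05948451e-04,  3.04088945e-01, -9.52643510e-01,
        -1.81942068e-01],
       [ 0.00000000e+00,  0.00000000e+00,  0.00000000e+00,
         1.00000000e+00]])}
[0.2424238  0.49340487 0.19164545] [-7.11194635e-01 -3.05953911e+00  1.58400364e-03] 0.15 -0.0187
```

View pics/top0.png

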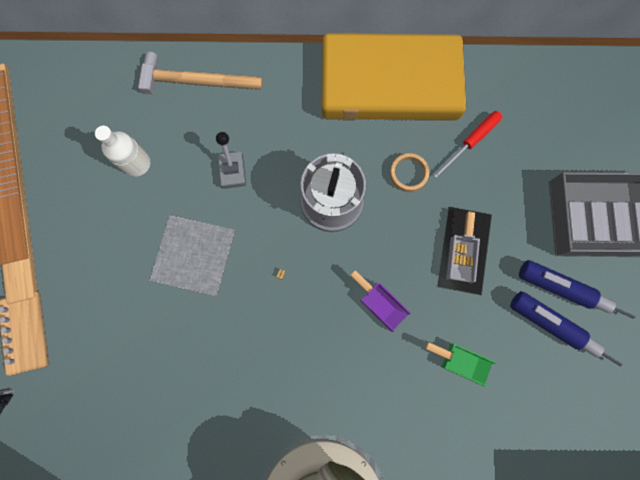

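View pics/side0.png

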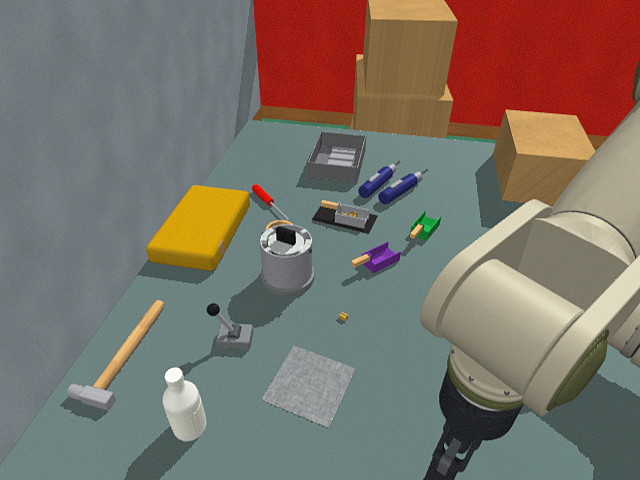

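The top view shows three scoops: steel at (463,258) on the black mat, purple at (383,303) and green at (465,362). By the description I choose the steel one. The drum and lid are at (333,190), a loose saddle or two at (280,273), the felt at (193,255), and the switch base at (232,170) with its ball at (222,139). The tape is at (410,172) and the screwdriver at (468,143). Next is one close crop of these.

Run:
```python
from h import *
im=cv2.imread('pics/top0.png')
c=lambda x,y,w,h,s:cv2.resize(im[y:y+h,x:x+w],None,fx=s,fy=s,interpolation=cv2.INTER_CUBIC)
a=c(290,145,80,90,5)   #400x450
b=c(425,200,80,90,5)
d=c(260,260,80,30,5); e=c(200,125,80,30,5); 
cv2.imwrite('pics/crop1.png',np.vstack([np.hstack([a,b]),np.hstack([d,e])]))
hsv=cv2.cvtColor(im,cv2.COLOR_BGR2HSV)
def blobs(mask,name,z,amin=20):
    n,l,s,ce=cv2.connectedComponentsWithStats(mask.astype(np.uint8))
    for i in range(1,n):
        if s[i,4]>=amin:
            pts=np.argwhere(l==i)[:,::-1].astype(np.float32); r=cv2.minAreaRect(pts)
            w=np.array([onz('top',*p,z)[:2] for p in cv2.boxPoints(r)])
            print(name,ce[i].round(1),s[i,4],'world',onz('top',*ce[i],z)[:2].round(4),'box',w.round(3).tolist())
H,S,V=cv2.split(hsv)
roi=np.zeros_like(H,bool); roi[120:320,140:510]=1
blobs((H>15)&(H<32)&(S>120)&(V>90)&roi,'brass',0.006,6)
blobs((H>5)&(H<20)&(S>80)&(V>150)&roi,'wood',0.039)
blobs((V<45)&roi,'black',0.002,40)
g=(S<30)&(V>90)&roi; g[:,250:]=0; blobs(cv2.morphologyEx(g.astype(np.uint8),cv2.MORPH_CLOSE,np.ones((5,5))),'felt',0.002,300)
```

```text
brass [460.1 248.1] 45 world [ 0.4836 -0.2761] box [[0.477, -0.269], [0.492, -0.272], [0.491, -0.283], [0.475, -0.28]]
brass [465.2 248.8] 16 world [ 0.4822 -0.2865] box [[0.474, -0.283], [0.49, -0.287], [0.49, -0.29], [0.473, -0.286]]
brass [458.8 259.3] 47 world [ 0.4604 -0.2725] box [[0.452, -0.265], [0.47, -0.268], [0.468, -0.279], [0.451, -0.276]]
brass [454.1 259. ] 7 world [ 0.461 -0.263] box [[0.455, -0.261], [0.467, -0.263], [0.467, -0.265], [0.455, -0.262]]
brass [466.  260.4] 47 world [ 0.4584 -0.2869] box [[0.451, -0.28], [0.467, -0.283], [0.466, -0.294], [0.449, -0.291]]
brass [471.4 261.4] 16 world [ 0.4563 -0.2977] box [[0.449, -0.294], [0.464, -0.297], [0.463, -0.301], [0.449, -0.298]]
brass [278.5 273.3] 11 world [0.4287 0.0921] box [[0.423, 0.096], [0.436, 0.091], [0.435, 0.089], [0.423, 0.093]]
brass [282.  274.5] 18 world [0.4263 0.085 ] box [[0.42, 0.089], [0.435, 0.084], [0.433, 0.08], [0.418, 0.086]]
wood [409.7 171.8] 392 world [ 0.6339 -0.1713] box [[0.672, -0.134], [0.672, -0.212], [0.598, -0.209], [0.597, -0.133]]
wood [470.2 223. ] 159 world [ 0.5286 -0.28
[... 306 characters left out ...]

black [221.5 138.2] 103 world [0.7176 0.2219] box [[0.718, 0.238], [0.735, 0.223], [0.717, 0.205], [0.7, 0.22]]
black [332.8 181.7] 152 world [ 0.6231 -0.0164] box [[0.596, -0.003], [0.654, -0.018], [0.651, -0.03], [0.593, -0.015]]
black [453.8 225.4] 549 world [ 0.5317 -0.2665] box [[0.467, -0.239], [0.57, -0.257], [0.565, -0.294], [0.462, -0.275]]
black [478.9 251.9] 813 world [ 0.4766 -0.3153] box [[0.4, -0.266], [0.562, -0.303], [0.554, -0.351], [0.392, -0.313]]
felt [231.2 168.5] 936 world [0.65   0.1982] box [[0.702, 0.234], [0.709, 0.179], [0.612, 0.165], [0.606, 0.218]]
felt [192.2 255.1] 4809 world [0.4647 0.2688] box [[0.413, 0.353], [0.557, 0.325], [0.519, 0.184], [0.377, 0.216]]
```

View pics/crop1.png

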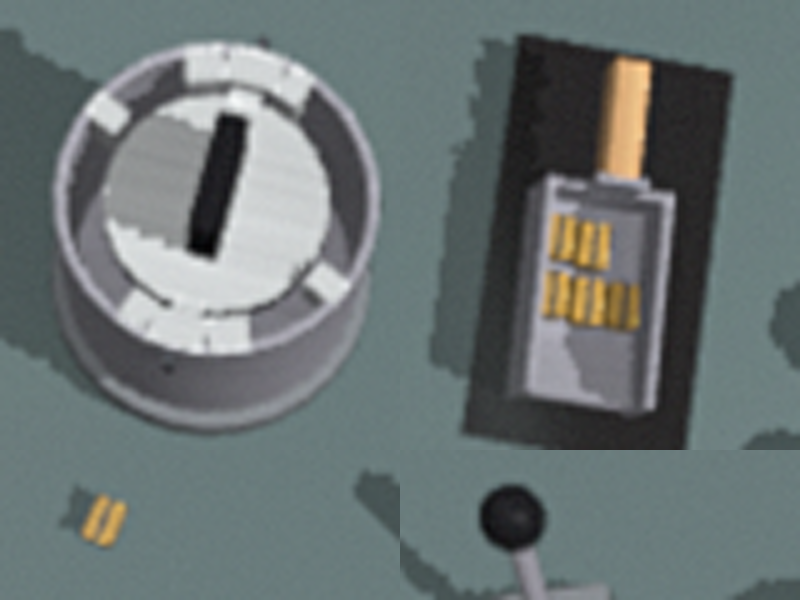

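The crop shows the steel scoop on the black mat with five saddles in it, two nearest the handle and three behind them. One saddle lies on the bench, and the lid bar sits on the drum at about -16°. Now a wrist look over the drum, the bench saddle and the scoop.

```bash
cat >> h.py <<'E'
def ori(a):
    c,s=np.cos(a),np.sin(a)
    return R.from_matrix(np.array([[c,s,0],[s,-c,0],[0,0,-1.]])).as_rotvec()
def look(name):
    st=arm.get_state(); im=imaging.camera('wrist'); cv2.imwrite(f'pics/{name}.png',im); 
    np.save(f'pics/{name}.npy',np.r_[st['position'],st['ee_rot']]); return im,st
def wpts(st,pts,z):
    m=imaging.camera_model('wrist'); return np.array([onz('wrist',u,v,z,st,m)[:2] for u,v in pts])
def comps(mask,amin):
    n,l,s,c=cv2.connectedComponentsWithStats(mask.astype(np.uint8))
    return [np.argwhere(l==i)[:,::-1].astype(np.float32) for i in range(1,n) if s[i,4]>=amin]
def over(xy,a,z): # TCP pose so that camera axis meets xy at about z=0.1
    return np.r_[np.array(xy)+0.018*np.array([np.cos(a),np.sin(a)]),z]
E
python3 - <<'E'
from h import *
c=onz('top',333.4,184.4,.12)[:2]; print('drum',c, 'bar', [onz('top',290+u/5,145+v/5,.15)[:2].round(4).tolist() for u,v in [(203,255),(234,118)]])
for a in np.radians([-16,164,-106,74]): print(a,arm.inverse_kinematics(np.r_[c,.16],ori(a)))
arm.movep(over([.4265,.087],np.radians(155),.22),ori(np.radians(155))); im,st=look('w_sad')
arm.movep(over(c,np.radians(164),.26),ori(np.radians(164))); im,st=look('w_drum'); print(arm.get_state()['t'])
arm.movep(over([.475,-.28],np.radians(171),.26),ori(np.radians(171))); im,st=look('w_scoop'); print(arm.get_state()['t'])
a,b,d=[cv2.imread(f'pics/{n}.png') for n in('w_sad','w_drum','w_scoop')]
cv2.imwrite('pics/m1.png',np.vstack([np.hstack([cv2.resize(b,(400,300)),cv2.resize(d,(400,300))]),np.hstack([cv2.resize(a,(400,300)),np.zeros((300,400,3),np.uint8)])]))
E
```

```text
drum [ 0.58041758 -0.01480586] bar [[0.5497, -0.0092], [0.6004, -0.02]]
-0.2792526803190927 [-2.29285555e-01  4.58089378e-01  1.26529753e+00 -4.44089210e-16
  1.41820575e+00  1.62076345e+00]
2.8623399732707004 [-0.22928556  0.45808938  1.26529753  0.          1.41820575 -1.5208292 ]
-1.8500490071139892 None
1.2915436464758039 [-2.29285555e-01  4.58089378e-01  1.26529753e+00 -4.44089210e-16
  1.41820575e+00  4.99671251e-02]
2.625
3.7833
```

View pics/m1.png

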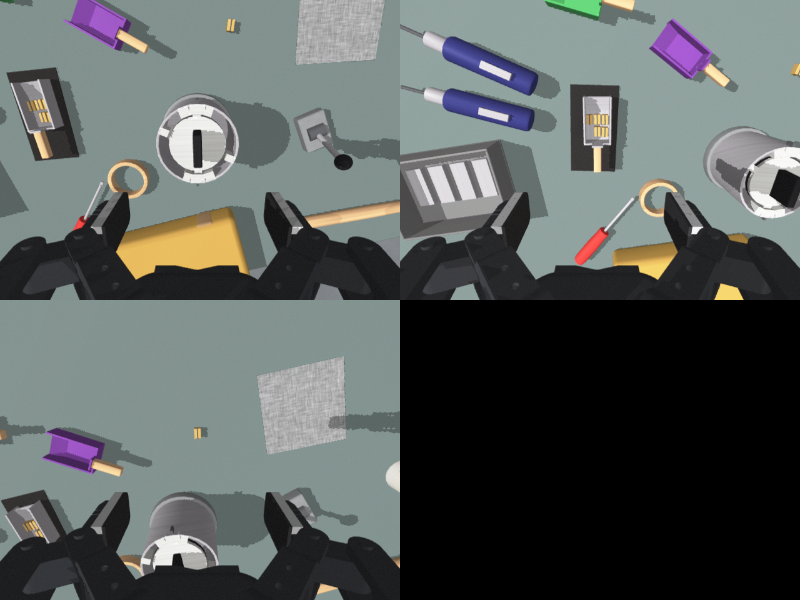

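Wrist views: the drum with its bar is at about (395,285) at full scale in the first, and the steel scoop with five saddles at about (597,240) on its mat in the second. The single bench saddle is at about (397,265) in the third. Now the numbers.

```bash
cat >> h.py <<'E'
def load(n):
    v=np.load(f'pics/{n}.npy'); return cv2.imread(f'pics/{n}.png'),dict(position=v[:3],ee_rot=v[3:])
def rect(st,p,z):
    b=wpts(st,cv2.boxPoints(cv2.minAreaRect(p)),z).astype(np.float32)
    (c,(w,h),_)=cv2.minAreaRect(b); e=[b[1]-b[0],b[2]-b[1]]; l=e[np.argmax([np.linalg.norm(x) for x in e])]
    return np.array(c),np.degrees(np.arctan2(l[1],l[0]))%180,max(w,h),min(w,h)
def hsvm(im): return cv2.split(cv2.cvtColor(im,cv2.COLOR_BGR2HSV))
def brass(im):
    H,S,V=hsvm(im); return cv2.morphologyEx(((H>14)&(H<32)&(S>90)&(V>80)).astype(np.uint8),cv2.MORPH_CLOSE,np.ones((3,3)))
E
python3 - <<'E'
from h import *
im,st=load('w_sad'); m=brass(im); m[380:]=0
for p in comps(m,30): print('brass',p.mean(0),len(p),rect(st,p,.012))
im,st=load('w_drum'); m=brass(im)
for p in comps(m,30): print('drumview brass',p.mean(0),len(p),rect(st,p,.012)[:2])
H,S,V=hsvm(im); k=(V<50); k[:, :260]=0;k[:,370:]=0;k[:190]=0;k[290:]=0
for p in comps(k,100): print('bar',p.mean(0),len(p),rect(st,p,.15),rect(st,p,.132)[0], p.min(0),p.max(0))
# felt
f=((S<25)&(V>100)).astype(np.uint8)[:110]; f[:,:450]=0
for p in comps(f,1500): print('felt',p.mean(0),wpts(st,[p.mean(0)],.002))
im,st=load('w_scoop'); H,S,V=hsvm(im)
w=((H>5)&(H<22)&(S>70)&(V>120)); w[:215]=0; w[280:]=0; w[:,:290]=0; w[:,345:]=0
for p in comps(w,60): print('handle',p.mean(0),len(p),rect(st,p,.046))
k=(V<60); k[:130]=0;k[285:]=0;k[:,:260]=0;k[:,380:]=0
p=np.vstack(comps(k,50)); print('mat',p.min(0),p.max(0),rect(st,p,.002))
A=cv2.resize(load('w_drum')[0][130:310,220:420],None,fx=2,fy=2)
B=cv2.resize(im[120:300,220:420],None,fx=2,fy=2); cv2.imwrite('pics/m2.png',np.hstack([A,B]))
E
```

```text
brass [315.64948 212.25774] 194 (array([0.42563039, 0.08869213]), np.float32(155.31432), 0.018741659820079803, 0.011897468939423561)
brass [  4.2748094 215.00763  ] 131 (array([ 0.2869612 , -0.21544197]), np.float32(141.06667), 0.018583612516522408, 0.010508961975574493)
brass [171.96161 265.58734] 521 (array([ 0.41463539, -0.08498317]), np.float32(46.036896), 0.05430573970079422, 0.018862035125494003)
brass [ 51.964046 364.04044 ] 445 (array([ 0.46821439, -0.28967577]), np.float32(171.5147), 0.0542091466486454, 0.027963465079665184)
drumview brass [368.5121    40.447582] 248 (array([0.42726952, 0.08774966]), np.float32(157.13155))
drumview brass [212.28441   63.912846] 436 (array([ 0.40484235, -0.07668047]), np.float32(45.994923))
drumview brass [ 58.113636 167.78864 ] 440 (array([ 0.45627767, -0.28309307]), np.float32(80.82001))
drumview brass [ 70.78838 186.9087 ] 241 (array([ 0.48054853, -0.27965519]), np.float32(167.24806))
drumview brass [ 71.86531 231.59595] 542 (array([ 0.52993906, -0.3059611 ]), np.float32(169.50365))
drumview brass [206.73703 283.89264] 1388 (array([ 0.64036435, -0.17210405]), np.float32(136.79071))
drumview brass [563.9751  342.25772] 2650 (array([0.84932697, 0.25366092]), np.float32(85.79313))
drumview brass [295.68347 390.68106] 15386 (array([ 0.85820717, -0.14183402]), np.float32(90.04528))
bar [315.86694 237.41238] 759 (array([ 0.57630748, -0.01234188]), np.float32(164.33263), 0.05075326934456825, 0.01093760784715414) [ 0.58178848 -0.01387039] [309. 208.] [322. 267.]
felt [540.81226  49.09199] [[0.48437666 0.26394983]]
handle [318.49335 254.61333] 225 (array([ 0.52592504, -0.28382483]), np.float32(171.32672), 0.04461756348609924, 0.00805299449712038)
mat [273. 136.] [350. 273.] (array([ 0.48027086, -0.28583711]), np.float32(167.76457), 0.16765110194683075, 0.09831756353378296)
```

View pics/m2.png

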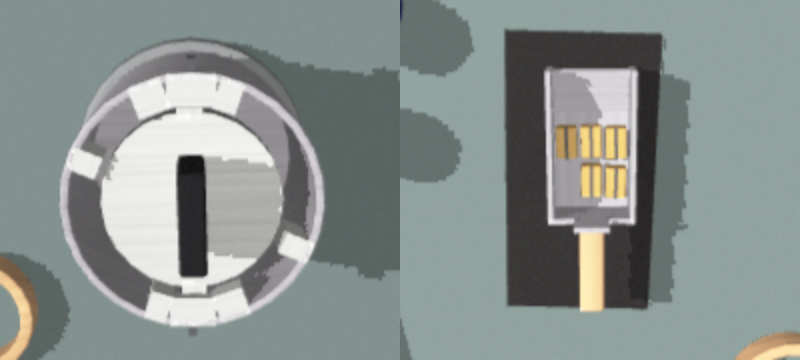

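The enlargement shows the rim ellipse centred at crop (191.5,199.5), the lid disc at (191,198.5) and the scoop handle at (592,271). All five saddles in the pan are clear. Now I compute the centre and unlock the lid.

Run:
```python
from h import *
_,st=load('w_drum')
c1=wpts(st,[(315.75,229.75)],.12)[0]; c2=wpts(st,[(315.5,229.25)],.114)[0]
pips=wpts(st,[(220+191/2,130+57/2),(220+193/2,130+331/2)],.114); print('ctr',c1,c2,'pips',pips)
top=onz('top',333.4,184.4,.12)[:2]
_,ss=load('w_scoop')
print('handle',wpts(ss,[(316,255.5)],.046),'mat',wpts(ss,[(272.5,135),(351,138),(344,274),(273.5,272.5)],.002).mean(0))
c=(c1+c2)/2; a=np.radians(164.4); np.save('drum.npy',np.r_[c,a])
arm.gripper_to(.06,80)
arm.movep(np.r_[c,.20],ori(a)); 
print(arm.servo_line(np.r_[c,.1195],rate=.08,f_stop=6)); 
arm.gripper_to(0.0,100); s=arm.get_state(); print(s['finger_gap'],s['position'],s['force'],s['wrist_torque'],s['t'])
```

```text
ctr [ 0.57780575 -0.01248911] [ 0.57896923 -0.01304272] pips [[ 0.51784745  0.00444899]
 [ 0.64349489 -0.03050032]]
handle [[ 0.52529775 -0.28549689]] mat [ 0.4808728  -0.28548556]
False
0.0004186423699013332 [ 0.57837826 -0.01275165  0.11948902] [0.46836109 0.38487894 0.21640852] [0.05360834 0.00758816 0.02793132] 7.0583
```

Run:
```python
from h import *
a=imaging.camera('side')[190:320,200:370]; b=imaging.camera('wrist')
cv2.imwrite('pics/chk.png',np.hstack([cv2.resize(a,(400,300)),cv2.resize(b,(400,300))]))
```

```text
(no output)
```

View pics/chk.png

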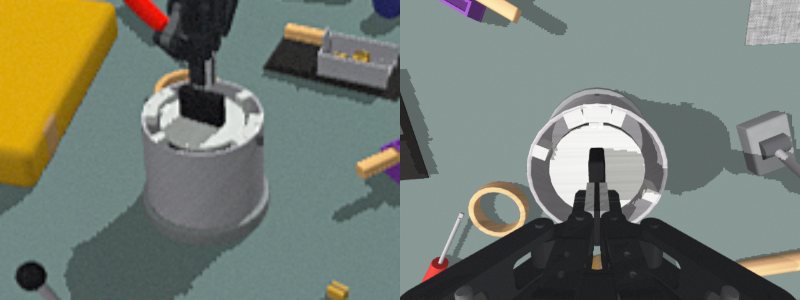

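The fingers look shut at, or on top of, the bar's end (half-scale pixel (597,183)). I'll project the TCP into the fixed cameras to find the offset.

Run:
```python
from h import *
s=arm.get_state(); p=np.array(s['position']); print(p,R.from_rotvec(s['ee_rot']).as_matrix().round(3).tolist(),s['joint_positions'])
def proj(n,p):
    m=imaging.camera_model(n); q=(np.array(m['view'])@np.r_[p,1])[:3]; return np.array([m['cx']+m['fx']*q[0]/-q[2], m['cy']-m['fy']*q[1]/-q[2]])
d=[('tcp',p),('gr',p+[0,0,.0187])]
for n,q in d: print(n,proj('side',q),proj('top',q))
im=imaging.camera('side'); x0,y0=250,205
c=cv2.resize(im[y0:y0+60,x0:x0+70],None,fx=8,fy=8,interpolation=cv2.INTER_NEAREST)
for (n,q),col in zip(d,[(0,0,255),(0,255,0)]):
    u=(proj('side',q)-[x0,y0]+.5)*8; cv2.circle(c,tuple(u.astype(int)),5,col,2)
cv2.imwrite('pics/chk2.png',c)
```

```text
[ 0.57840418 -0.01276221  0.11949817] [[-0.963, 0.269, 0.0], [0.269, 0.963, 0.0], [-0.0, 0.0, -1.0]] [-2.26594135e-01  4.90029127e-01  1.33461421e+00  2.89900938e-05
  1.31692570e+00 -1.52514149e+00]
tcp [286.50190998 239.93436965] [332.27565733 185.52376432]
gr [286.2160918  233.54881704] [332.51734313 182.43263735]
```

View pics/chk2.png

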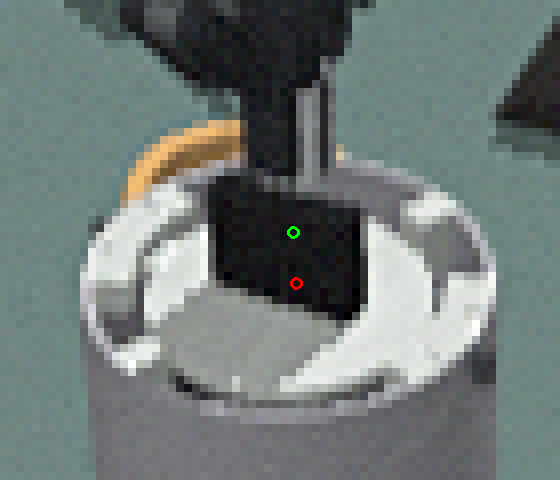

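The reported TCP projects inside the bar, but the visible fingertips end above the bar's top, so they sit about 30 mm higher than reported. I'll open the gripper and feel downward gently.

Run:
```python
from h import *
arm.gripper_to(.05,80); p=arm.get_state()['position']; print(arm.get_state()['finger_gap'])
print(arm.servo_line([p[0],p[1],.085],rate=.03,f_stop=4)); s=arm.get_state(); print(s['position'],s['force'])
a=imaging.camera('side')[205:265,250:320]; b=imaging.camera('wrist')
cv2.imwrite('pics/chk3.png',np.hstack([cv2.resize(a,(400,343))[:300],cv2.resize(b,(400,300))]))
```

```text
0.0503149588937332
False
[ 0.57849301 -0.012799    0.08520378] [-0.64949804  0.13734167  0.09537533]
```

View pics/chk3.png

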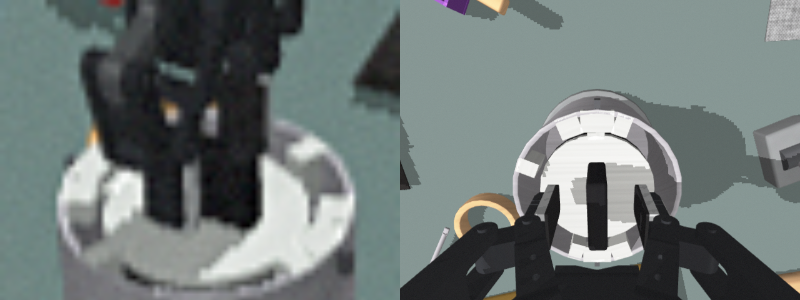

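It straddles the bar with no contact even at reported z=0.085, so the reported z is biased. I'll keep feeling down to the disc, whose top is at 0.114, to calibrate it.

Run:
```python
from h import *
p=arm.get_state()['position']
print(arm.servo_line([p[0],p[1],.060],rate=.02,f_stop=3)); s=arm.get_state(); print(s['position'],s['force'])
```

```text
True
[ 0.57835666 -0.01273856  0.07009217] [0.61701017 0.34705259 5.13533348]
```

Contact came at reported z=0.070 with a 50 mm opening, so a closed tip lies about 36 mm behind the reported TCP. I'll apply that offset (D=0.036), grip the bar, push and twist.

```bash
echo 'D=0.036' >> h.py
python3 - <<'E'
from h import *
p=arm.get_state()['position']
def go(z,r=.05,**k): return arm.servo_line([p[0],p[1],z],rate=r,**k)
go(.085); arm.gripper_to(0,100); s=arm.get_state(); print(s['finger_gap'],s['grip_force'],s['force'],s['position'])
if .009<s['finger_gap']<.015:
    f0=s['force'][2]
    for dz in (.002,.004,.007):
        go(.085-dz,.02); s=arm.get_state(); print(dz,s['position'][2],s['force'].round(2) if hasattr(s['force'],'round') else s['force'])
E
```

```text
0.010486288678684704 97.44677066802979 [-1.13636348 -0.30669169  0.85682411] [ 0.57827566 -0.01271742  0.08504644]
0.002 0.08312641433246548 [-1.69  0.23  4.44]
0.004 0.08124407789691224 [-2.34  0.21  5.2 ]
0.007 0.07849908431711355 [-3.68  0.54  8.01]
```

Run:
```python
from h import *
q=np.array(arm.get_state()['joint_positions'])
for k in range(1,7):
    t=q.copy(); t[5]-=np.pi/4*k/6; arm.move_joints(t); s=arm.get_state(); print(k,np.round(s['force'],2),np.round(s['wrist_torque'],3))
s=arm.get_state(); p=np.array(s['position']); np.save('unlock.npy',np.r_[p,s['ee_rot']]); np.save('unlock_q.npy',s['joint_positions'])
arm.servo_line([p[0],p[1],p[2]+.02],rate=.04); s=arm.get_state(); print(np.round(s['force'],2),s['finger_gap'],np.array(s['position']).round(4))
arm.servo_line([p[0],p[1],.19],rate=.1); s=arm.get_state(); print(np.round(s['force'],2),s['finger_gap'],s['t'])
```

```text
1 [ 0.48 -0.68  7.35] [0.006 0.275 0.21 ]
2 [-1.13  0.31  7.22] [-0.016  0.136  0.233]
3 [ 0.31 -0.24  8.16] [-0.023  0.093  0.218]
4 [-0.13 -0.39  8.49] [-0.038  0.124  0.197]
5 [ 0.69 -0.22  7.3 ] [-0.075  0.086  0.228]
6 [-0.1  -0.29  7.52] [-0.049  0.051  0.155]
[-0.52 -0.43 -1.51] 0.01001539909377068 [ 0.579 -0.013  0.099]
[ 0.68  0.3  -1.94] 0.010135006430802847 14.8583
```

Run:
```python
from h import *
dr=np.load('drum.npy'); a=dr[2]+np.pi/4; f=np.array([.466,.269])
arm.movep(np.r_[f,.10],ori(a)); arm.servo_line(np.r_[f,.0],rate=.1)
print(arm.servo_line(np.r_[f,-.026],rate=.02,f_stop=1.2)); s=arm.get_state(); print(s['position'],np.round(s['force'],2))
z=s['position'][2]; arm.gripper_to(.05); arm.servo_line(np.r_[f,.12],rate=.15)
# over saddle look
arm.movep(over([.4265,.0875],np.radians(155),.18),ori(np.radians(155))); im,st=look('w_sad2')
m=brass(im); m[380:]=0
for p in comps(m,60): print('brass',p.mean(0),len(p),rect(st,p,.012))
print(arm.get_state()['t'])
```

```text
True
[ 0.46597499  0.26901567 -0.02099184] [ 0.21 -0.46  4.98]
brass [315.32034 222.02165] 231 (array([0.42573106, 0.08835646]), np.float32(155.39119), 0.019091792404651642, 0.011742541566491127)
brass [156.05281 280.32217] 568 (array([ 0.41488397, -0.08680314]), np.float32(47.253845), 0.05606435611844063, 0.019726606085896492)
brass [ 21.589474 376.72632 ] 95 (array([ 0.44811946, -0.28418308]), np.float32(65.11345), 0.02311006747186184, 0.007956495508551598)
20.575
```

The lid is down at z=-0.021, exactly as the offset predicts. Next I pick up the bench saddle and drop it in the drum.

Run:
```python
from h import *
dr=np.load('drum.npy'); a=np.radians(155.4); c=np.array([.4259,.0884])
arm.gripper_to(.034,40); arm.movep(np.r_[c,.06],ori(a)); print(arm.servo_line(np.r_[c,-.033],rate=.06,f_stop=4))
arm.gripper_to(0,40); s=arm.get_state(); print(s['finger_gap'],s['position'],np.round(s['force'],2))
arm.servo_line(np.r_[c,.16],rate=.15); s=arm.get_state(); print(s['finger_gap'])
if s['finger_gap']>.008:
    arm.movep(np.r_[dr[:2],.14],ori(a)); arm.servo_line(np.r_[dr[:2],.065],rate=.1,f_stop=6); print(arm.get_state()['position'])
    arm.gripper_to(.028); arm.servo_line(np.r_[dr[:2],.16],rate=.15)
    arm.movep(over(dr[:2],dr[2],.20),ori(dr[2])); look('w_drum2')
print(arm.get_state()['t'])
```

```text
False
0.01042288135105292 [ 0.42604218  0.08838366 -0.03270626] [-0.36  0.21  5.6 ]
0.010273979943360045
[ 0.57871311 -0.01271956  0.065738  ]
28.0
```

View pics/w_drum2.png

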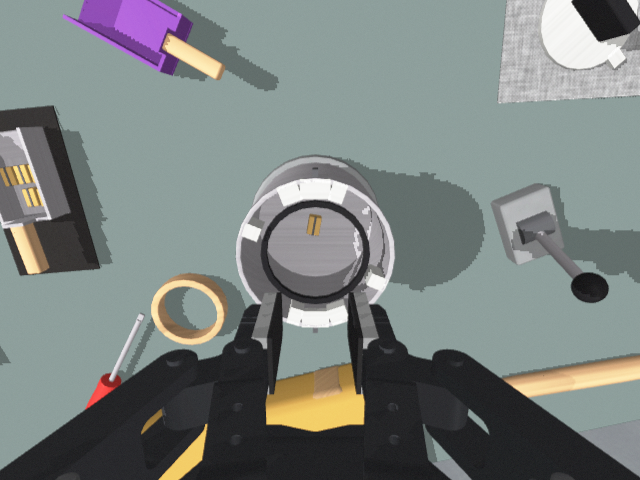

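The saddle lies on the drum floor at (314,225), and the ring and mouth are centred at about (315,250). Now I check IK for the pour, then grasp the scoop.

```bash
cat >> h.py <<'E'
LIP=np.array([.110,0,-.033])
def tilt(a,p,off,z):
    dr=np.load('drum.npy'); n=np.array([np.cos(a),np.sin(a),0]); Z=np.array([0,0,1.])
    x=np.cos(p)*n-np.sin(p)*Z; zz=-np.cos(p)*Z-np.sin(p)*n; M=np.column_stack([x,np.cross(zz,x),zz])
    L=np.r_[dr[:2],z]-n*off
    return L-M@LIP, R.from_matrix(M).as_rotvec()
PATH=[(0,.19),(15,.18),(30,.16),(40,.14),(50,.128),(60,.120),(70,.118),(78,.118)]
E
python3 - <<'E'
from h import *
dr=np.load('drum.npy'); az=np.arctan2(dr[1],dr[0])
for da in (0,-20,20,40,-40):
    a=az+np.pi+np.radians(da)
    print(da,[ (lambda q: None if q is None else np.round([q[3],q[4],q[5]],2).tolist())(arm.inverse_kinematics(*tilt(a,np.radians(p),.008,z))) for p,z in PATH])
g=np.array([.5255,-.2850]); a=np.radians(171)
arm.gripper_to(.05,100); arm.movep(np.r_[g,.08],ori(a)); print(arm.servo_line(np.r_[g,-.018],rate=.08,f_stop=5)); 
arm.gripper_to(0,110); s=arm.get_state(); print(s['finger_gap'],s['position'],np.round(s['force'],2)); np.save('scoop.npy',np.r_[s['position'],s['ee_rot']])
f0=np.array(s['force'])
if s['finger_gap']>.009:
    arm.servo_line(np.r_[g,.03],rate=.05); s=arm.get_state(); print(s['finger_gap'],np.round(s['force'],2),np.round(s['wrist_torque'],3)); look('w_lift'); cv2.imwrite('pics/side_l.png',imaging.camera('side'))
print(s['t'])
E
```

```text
0 [[0.0, 1.59, -1.74], [0.05, 1.24, -1.77], [0.14, 0.84, -1.85], [0.29, 0.55, -2.0], [0.73, 0.3, -2.45], [1.92, 0.27, 2.63], [2.51, 0.52, 2.03], [2.66, 0.78, 1.85]]
-20 [[0.0, 1.58, -1.45], [-0.04, 1.23, -1.43], [-0.1, 0.83, -1.37], [-0.21, 0.54, -1.26], [-0.56, 0.27, -0.91], [4.26, 0.2, 0.56], [3.63, 0.46, 1.21], [3.5, 0.72, 1.35]]
20 [[0.0, 1.58, -2.03], [0.13, 1.26, -2.11], [0.35, 0.93, -2.3], [0.61, 0.73, -2.57], None, [1.5, 0.64, 2.79], [1.85, 0.8, 2.4], [2.02, 0.99, 2.17]]
40 [[-0.0, 1.55, -2.33], [0.2, 1.31, -2.45], [0.48, 1.08, -2.68], None, None, [1.28, 0.99, 2.76], [1.48, 1.12, 2.51], [1.61, 1.25, 2.35]]
-40 [[-0.0, 1.55, -1.16], [-0.12, 1.24, -1.09], [-0.32, 0.92, -0.91], [-0.56, 0.7, -0.67], [-0.96, 0.57, -0.26], None, [4.41, 0.71, 0.68], [4.21, 0.88, 0.91]]
False
0.01184913726929784 [ 0.52560534 -0.2851725  -0.01756341] [-1.56 -0.41  4.79]
0.012139315734798768 [ 0.22 -0.14 -1.54] [-0.024 -0.155 -0.012]
32.425
```

The pose fits, but the wrist passes a singularity. Turning the gripper half round, with tool x towards the handle, should avoid it, so I set the scoop down and test that.

```bash
cat >> h.py <<'E'
LIP=np.array([-.110,0,-.033])
def tilt(a,p,off,z,yoff=0):  # a: direction nose->handle
    dr=np.load('drum.npy'); n=np.array([np.cos(a),np.sin(a),0]); Z=np.array([0,0,1.])
    x=np.cos(p)*n+np.sin(p)*Z; zz=-np.cos(p)*Z+np.sin(p)*n; M=np.column_stack([x,np.cross(zz,x),zz])
    return np.r_[dr[:2],z]+n*off-M@LIP, R.from_matrix(M).as_rotvec()
E
python3 - <<'E'
from h import *
sc=np.load('scoop.npy'); g=sc[:2]
print(arm.servo_line(sc[:3],rate=.04,f_stop=4)); arm.gripper_to(.05); arm.servo_line(np.r_[g,.08],rate=.15)
arm.movep(np.r_[g,.08],ori(np.radians(-9)))
dr=np.load('drum.npy'); az=np.arctan2(dr[1],dr[0])
for da in (30,50,70,90):
    a=az+np.radians(da)
    print(da,[ (lambda q: None if q is None else np.round(q[[0,3,4,5]] if hasattr(q,'shape') else np.array(q)[[0,3,4,5]],2).tolist())(arm.inverse_kinematics(*tilt(a,np.radians(p),.008,z))) for p,z in PATH])
print(arm.get_state()['t'])
E
```

```text
True
30 [[-0.11, -0.0, 1.56, 0.96], [-0.18, 0.17, 1.28, 0.86], [-0.26, 0.42, 1.0, 0.64], [-0.33, 0.69, 0.84, 0.37], [-0.4, 1.03, 0.78, 0.02], [-0.48, 1.38, 0.82, -0.36], [-0.55, 1.64, 0.96, -0.67], [-0.61, 1.79, 1.12, -0.87]]
50 [[-0.06, -0.0, 1.52, 0.66], [-0.16, 0.23, 1.34, 0.52], [-0.27, 0.51, 1.17, 0.29], [-0.36, 0.74, 1.09, 0.06], [-0.44, 0.98, 1.1, -0.18], [-0.53, 1.19, 1.16, -0.41], [-0.6, 1.36, 1.27, -0.61], [-0.66, 1.46, 1.38, -0.74]]
70 [[-0.03, -0.0, 1.48, 0.34], [-0.15, 0.26, 1.4, 0.19], [-0.28, 0.54, 1.35, -0.02], [-0.37, 0.72, 1.35, -0.19], [-0.45, 0.89, 1.39, -0.34], [-0.53, 1.04, 1.47, -0.48], [-0.6, 1.16, 1.57, -0.6], [-0.64, 1.24, 1.66, -0.67]]
90 [[-0.02, -0.0, 1.42, 0.0], [-0.15, 0.26, 1.47, -0.16], [-0.28, 0.51, 1.53, -0.31], [-0.36, 0.65, 1.58, -0.42], [-0.43, 0.78, 1.66, -0.51], [-0.5, 0.9, 1.75, -0.58], [-0.55, 1.01, 1.86, -0.62], [-0.59, 1.09, 1.94, -0.65]]
37.6333
```

View pics/w_lift.png

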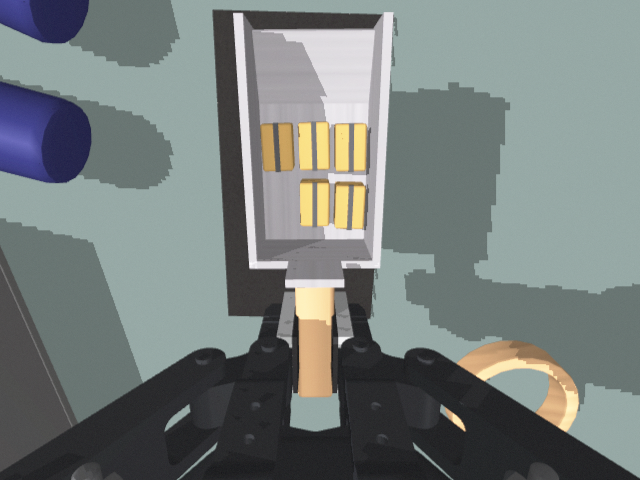

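The scoop lifted level with all five saddles visible at about (262–370,120–230), and the flipped grasp is well conditioned at +60°. Regrasp and pour.

Run:
```python
from h import *
sc=np.load('scoop.npy'); g=sc[:2]; dr=np.load('drum.npy'); a=np.arctan2(dr[1],dr[0])+np.radians(60)
print(arm.servo_line(np.r_[g,-.0175],rate=.08,f_stop=5)); arm.gripper_to(0,110); s=arm.get_state(); print(s['finger_gap'],s['position']); np.save('scoop.npy',np.r_[s['position'],s['ee_rot']])
assert s['finger_gap']>.009
arm.servo_line(np.r_[g,.20],rate=.15); s=arm.get_state(); print(np.round(s['force'],2),s['finger_gap'])
arm.movep(*tilt(a,0,.008,.21)); print(arm.get_state()['t'])
P=np.array(PATH)
for p in list(range(5,41,5)):
    arm.movep(*tilt(a,np.radians(p),.008,np.interp(p,P[:,0],P[:,1])))
s=arm.get_state(); print(s['t'],s['finger_gap']); look('w_pour'); 
cv2.imwrite('pics/pour.png',np.hstack([cv2.resize(cv2.imread('pics/w_pour.png'),(400,300)),cv2.resize(imaging.camera('side')[120:300,180:420],(400,300))]))
```

```text
False
0.01175178624189787 [ 0.5257923  -0.28533409 -0.01702464]
[ 0.26  0.77 -1.78] 0.011855231044879374
42.4833
44.4833 0.011629963442761085
```

View pics/pour.png

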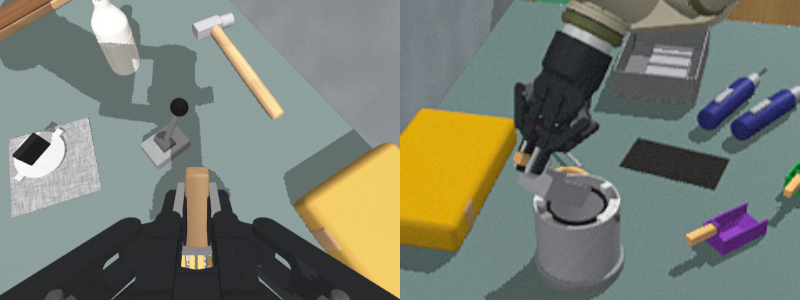

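The tilted scoop's lip sits at about (577,203) in the side half, over the mouth, with the handle still firm. Continuing the pour.

Run:
```python
from h import *
dr=np.load('drum.npy'); a=np.arctan2(dr[1],dr[0])+np.radians(60); P=np.array(PATH)
for p in list(range(44,81,4)):
    arm.movep(*tilt(a,np.radians(p),.008,np.interp(p,P[:,0],P[:,1]))); s=arm.get_state(); print(p,np.round(s['force'],1),end=' ')
for k in range(3):
    arm.movep(*tilt(a,np.radians(80),.008,.128)); arm.movep(*tilt(a,np.radians(80),.008,.118))
s=arm.get_state(); print(s['t'],s['finger_gap'])
for p,z in ((60,.135),(30,.17),(0,.2)): arm.movep(*tilt(a,np.radians(p),.008,z))
s=arm.get_state(); print(np.round(s['force'],2),s['finger_gap'],s['t'])
sc=np.load('scoop.npy'); arm.movep(np.r_[sc[:2],.15],sc[3:]); s=arm.get_state(); print(np.round(s['force'],2))
cv2.imwrite('pics/pour2.png',np.hstack([cv2.resize(imaging.camera('top')[130:310,260:500],(400,300)),cv2.resize(imaging.camera('side')[160:340,220:460],(400,300))]))
```

```text
44 [-0.3 -0.2 -2. ] 48 [-0.1 -0.5 -0.9] 52 [-0.   0.1 -2.7] 56 [ 0.9 -0.1 -1.3] 60 [ 0.3 -0.4 -0.3] 64 [ 0.   0.4 -1.5] 68 [ 0.9  0.4 -1.4] 72 [-0.6  0.  -0.4] 76 [ 0.2  0.5 -1.6] 80 [-0.1  0.5 -1. ] 48.5833 0.011780398760462848
[ 0.57 -0.95 -0.44] 0.01162405750676765 50.1583
[-0.41  1.19 -0.37]
```

View pics/pour2.png

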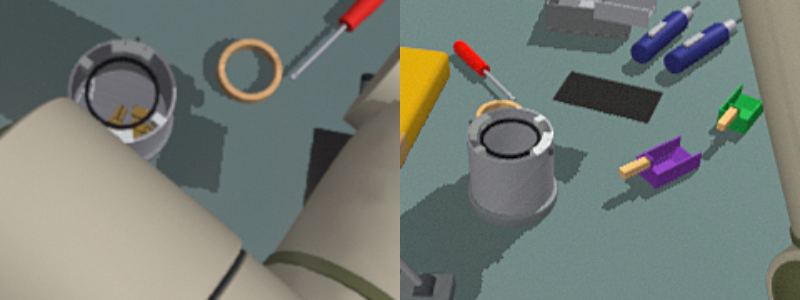

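Saddles lie in the drum at (115–150,105–130) in the top half, and the ring is empty. The gripper is out of the crop, so I check the arm pose before lowering.

Run:
```python
from h import *
s=arm.get_state(); print(np.round(s['joint_positions'],2),np.round(s['position'],3),s['t'],s['finger_gap'],R.from_rotvec(s['ee_rot']).as_matrix().round(2).tolist())
cv2.imwrite('pics/now.png',np.hstack([cv2.resize(imaging.camera('side'),(400,300)),cv2.resize(imaging.camera('wrist'),(400,300))]))
```

```text
[-0.69  0.5   1.23  0.    1.42  1.03] [ 0.526 -0.284  0.15 ] 51.7083 0.011936445750778006 [[0.99, -0.15, 0.0], [-0.15, -0.99, -0.0], [0.0, 0.0, -1.0]]
```

View pics/now.png

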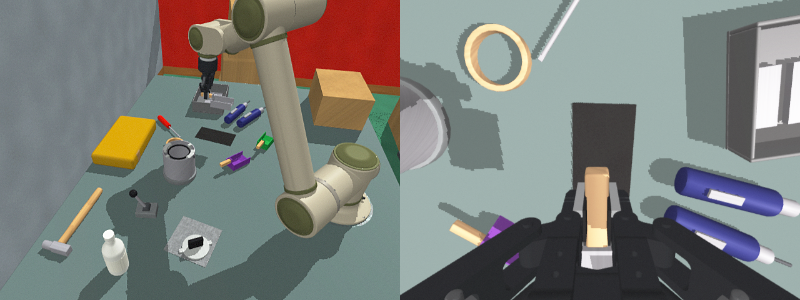

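The pose is fine: the gripper is high above the mat with the scoop level. I put it down, then check numerically for brass outside the drum and find the lid.

Run:
```python
from h import *
sc=np.load('scoop.npy'); arm.servo_line(np.r_[sc[:2],0],rate=.1)
print(arm.servo_line(np.r_[sc[:2],sc[2]-.003],rate=.02,f_stop=2)); s=arm.get_state(); print(s['position'])
arm.gripper_to(.05); arm.servo_line(np.r_[sc[:2],.12],rate=.15)
a=np.radians(171); dr=np.load('drum.npy'); f=np.array([.466,.269])
arm.movep(over([.475,-.28],a,.22),ori(a)); im,st=look('w_sc2')
def rep(im,st,z,amin=40):
    for p in comps(brass(im),amin):
        c,an,l,w=rect(st,p,z); print('  ',p.mean(0).round(),len(p),c.round(4),round(float(an),1),round(l,4),round(w,4))
print('scoop');rep(im,st,.012)
arm.movep(over(dr[:2],dr[2],.24),ori(dr[2])); im,st=look('w_dr3'); print('drum',dr[:2]);rep(im,st,.03,20)
arm.movep(over(f,np.radians(209),.20),ori(np.radians(209))); im,st=look('w_lid'); 
H,S,V=hsvm(im); k=(V<55); k[330:]=0; k[:100]=0;k[:,:200]=0;k[:,450:]=0
print('lid');[print('  ',p.mean(0).round(),len(p),rect(st,p,.044),p.min(0),p.max(0)) for p in comps(k,150)]
w=((S<25)&(V>205)).astype(np.uint8); w[330:]=0; w[:100]=0
[print('  white',p.mean(0).round(),len(p),p.min(0),p.max(0)) for p in comps(w,300)]
cv2.imwrite('pics/m5.png',np.vstack([np.hstack([cv2.resize(cv2.imread(f'pics/{n}.png'),(400,300)) for n in ('w_sc2','w_dr3')]),np.hstack([cv2.resize(im,(400,300)),cv2.resize(cv2.imread('pics/w_dr3.png')[150:330,215:415],(400,300))])]))
print(arm.get_state()['t'])
```

```text
True
[ 0.52583027 -0.2852733  -0.0170528 ]
scoop
   [369.   2.] 95 [ 0.2871 -0.2019] 80.9 0.024 0.0048
   [521. 126.] 175 [ 0.4192 -0.0604] 41.6 0.0484 0.0064
   [323. 269.] 55 [ 0.5407 -0.2806] 171.4 0.0474 0.0011
   [426. 306.] 262 [ 0.6089 -0.1645] 69.9 0.0626 0.0178
   [447. 340.] 196 [ 0.651  -0.1477] 159.0 0.0438 0.0141
   [575. 409.] 498 [0.7835 0.0125] 40.3 0.0902 0.0158
   [371. 422.] 252 [ 0.7586 -0.2571] 66.2 0.0541 0.0243
   [516. 430.] 92 [ 0.8056 -0.0644] 31.8 0.0387 0.0059
   [463. 459.] 1772 [ 0.8356 -0.1245] 179.4 0.098 0.0728
drum [ 0.57838749 -0.01276592]
   [209.  61.] 230 [ 0.4083 -0.0728] 45.8 0.0544 0.0136
   [277. 201.] 236 [ 0.5512 -0.0424] 110.4 0.043 0.0174
   [317. 208.] 349 [ 0.5751 -0.01  ] 156.1 0.0298 0.0177
   [294. 215.] 376 [ 0.5722 -0.0368] 167.0 0.0313 0.0193
   [ 63. 236.] 471 [ 0.5287 -0.2888] 160.0 0.0557 0.021
   [215. 275.] 497 [ 0.6208 -0.1492] 36.6 0.0745 0.0394
   [188. 308.] 573 [ 0.6456 -0.1868] 15.5 0.0715 0.0409
   [572. 352.] 1942 [0.8332 0.2406] 85.7 0.1692 0.0311
   [317. 391.] 10313 [ 0.7981 -0.0767] 74.4 0.1985 0.14
   [174. 451.] 1047 [ 0.8477 -0.2907] 160.9 0.0967 0.0378
lid
   [345. 223.] 667 (array([0.4504827 , 0.29215974]), np.float32(29.98465), 0.04994753748178482, 0.012484407052397728) [339. 198.] [352. 249.]
   [248. 316.] 417 (array([0.58017635, 0.25048679]), np.float32(26.056616), 0.03854922577738762, 0.018555764108896255) [237. 296.] [255. 329.]
   [381. 316.] 412 (array([0.51258051, 0.37316734]), np.float32(31.620163), 0.03858291730284691, 0.019582360982894897) [374. 296.] [393. 329.]
   [410. 319.] 217 (array([0.50526965, 0.40107799]), np.float32(56.639507), 0.033810392022132874, 0.011463671922683716) [400. 308.] [422. 329.]
  white [340. 212.] 3714 [303. 168.] [383. 264.]
60.8667
```

View pics/m5.png

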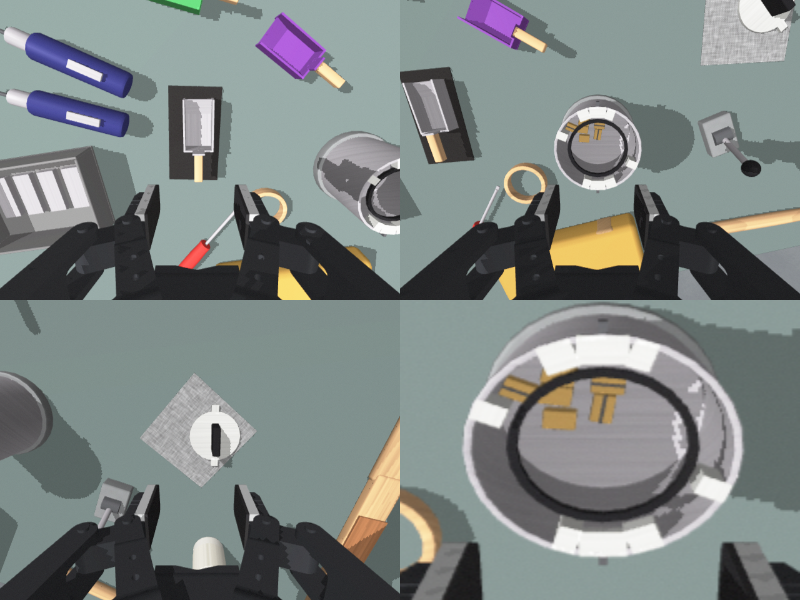

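Before the words above that image: the scoop is back empty on its mat, with its pan at (197,125). The saddles lie on the drum floor at about (505–625,378–430) in the zoomed panel. The lid has been knocked aside on the felt to about (215,437). I'll check the bench for spilled brass, re-measure the lid closely and grasp it.

Run:
```python
from h import *
# spill check with fixed cameras vs. start
for n in ('top','side'):
    now=imaging.camera(n); old=cv2.imread(f'pics/{n}0.png')
    print(n,'new brass',[(p.mean(0).round().tolist(),len(p)) for p in comps(cv2.subtract(brass(now),cv2.dilate(brass(old),np.ones((3,3)))),6) if p.mean(0)[1]>100])
def lid(im,st,u0):
    H,S,V=hsvm(im); k=(V<55); k[330:]=0
    b=[p for p in comps(k,300) if abs(p.mean(0)-u0).max()<40][0]; lo,hi=b.min(0),b.max(0)+1; u=b[:,0].mean()
    e=wpts(st,[(u,lo[1])],.008)[0],wpts(st,[(u,hi[1])],.044)[0]; 
    w=((S<25)&(V>205)).astype(np.uint8); w[330:]=0; p=max(comps(w,300),key=len); l2,h2=p.min(0),p.max(0)+1
    d=wpts(st,[((l2[0]+h2[0])/2,(l2[1]+h2[1])/2)],.008)[0]; an=np.radians(rect(st,b,.03)[1])
    print('bar',(e[0]+e[1])/2,np.linalg.norm(e[0]-e[1]),'disc',d,h2-l2,'ang',np.degrees(an)); return (e[0]+e[1])/2,d,an
im,st=load('w_lid'); c,d,an=lid(im,st,[345,223]); c=(c+d)/2; an+=np.pi
arm.movep(over(c,an,.13),ori(an)); im,st=look('w_lid2')
m=imaging.camera_model('wrist'); Rt=R.from_rotvec(st['ee_rot']).as_matrix(); T=np.array(m['tool_from_camera'])
q=T[:3,:3].T@(Rt.T@(np.r_[c,.03]-st['position'])-T[:3,3]); u0=[m['cx']+m['fx']*q[0]/-q[2],m['cy']-m['fy']*q[1]/-q[2]]; print(u0)
c2,d2,an2=lid(im,st,u0); print(arm.get_state()['t'])
```

```text
top new brass [([331.0, 199.0], 71), ([344.0, 203.0], 142)]
side new brass [([615.0, 144.0], 271), ([579.0, 185.0], 938), ([309.0, 169.0], 8), ([317.0, 166.0], 6), ([536.0, 202.0], 34), ([543.0, 238.0], 15), ([593.0, 242.0], 8), ([561.0, 257.0], 36), ([551.0, 254.0], 6), ([585.0, 266.0], 6), ([633.0, 395.0], 18)]
bar [0.45360597 0.29511775] 0.04343528746303196 disc [0.45178679 0.29365035] [81. 97.] ang 29.984648
[np.float64(315.496122914988), np.float64(245.62608246544823)]
bar [0.45366306 0.29497302] 0.04341400254455879 disc [0.45082437 0.29336357] [ 97. 116.] ang 30.326712
61.4167
```

No brass lies outside the drum, and the lid is at about (0.4522,0.2942) at 30°. Grasp it, carry it over the gap and lower it gently.

Run:
```python
from h import *
c=np.array([.4522,.2942]); an=np.radians(210.3); U=np.load('unlock.npy')
arm.gripper_to(.05,100); arm.movep(np.r_[c,.06],ori(an)); print(arm.servo_line(np.r_[c,-.021],rate=.08,f_stop=5))
arm.gripper_to(0,100); s=arm.get_state(); print(s['finger_gap'],s['position'],np.round(s['force'],2))
arm.servo_line(np.r_[c,.17],rate=.12); s=arm.get_state(); print(s['finger_gap'],np.round(s['force'],2)); assert s['finger_gap']>.008
arm.movep(np.r_[U[:2],.17],U[3:]); arm.pause(.3); im,st=look('w_held')
arm.servo_line(np.r_[U[:2],.100],rate=.08,f_stop=6); s=arm.get_state(); print(s['position'],np.round(s['force'],2))
if s['position'][2]<.102:
    for z in np.arange(.097,.0775,-.003):
        hit=arm.servo_line(np.r_[U[:2],z],rate=.03,f_stop=7); s=arm.get_state(); print(round(z,4),hit,np.round(s['position'],4),np.round(s['force'],1))
        if s['force'][2]>11: break
print(s['t'])
```

```text
False
0.01012862400111213 [ 0.45239991  0.29430036 -0.02046202] [-1.11 -0.59  5.47]
0.009861551514352782 [-0.58  0.67 -2.17]
[ 0.5796293  -0.01309333  0.10053905] [-0.4   0.02 -1.88]
0.097 False [ 0.5793 -0.013   0.097 ] [-0.3  0.  -1.3]
0.094 False [ 0.5792 -0.013   0.0938] [-0.1 -0.  -1.1]
0.091 False [ 0.5792 -0.013   0.0908] [-0.4 -0.1 -0.7]
0.088 False [ 0.5795 -0.013   0.0881] [ 0.7 -0.2  1.8]
0.085 False [ 0.5796 -0.0131  0.0852] [ 1.1 -0.1  3.4]
0.082 False [ 0.5796 -0.0131  0.0822] [-0.1  0.3  5.9]
0.079 False [ 0.5796 -0.0131  0.0795] [-0.9  1.3  6.9]
69.7583
```

A clean spring profile, so the lugs are in the gap. Now press a little more, twist clockwise 45° and let it rise.

Run:
```python
from h import *
U=np.load('unlock.npy'); dr=np.load('drum.npy')
arm.servo_line(np.r_[U[:2],.0773],rate=.02); s=arm.get_state(); print(np.round(s['position'],4),np.round(s['force'],1))
q=np.array(s['joint_positions'])
for k in range(1,10):
    t=q.copy(); t[5]+=np.pi/4*k/9; arm.move_joints(t); s=arm.get_state(); print(k,np.round(s['force'],1),np.round(s['wrist_torque'],2))
p=np.array(s['position'])
for z in (.080,.083,.085): arm.servo_line(np.r_[p[:2],z],rate=.02); s=arm.get_state(); print(z,np.round(s['position'],4),np.round(s['force'],1))
a=R.from_rotvec(s['ee_rot']).as_matrix()[:,0]; print(np.degrees(np.arctan2(a[1],a[0])),np.degrees(dr[2]))
```

```text
[ 0.5796 -0.0131  0.078 ] [-0.2 -0.5  8.2]
1 [-0.  -0.9  8.2] [ 0.06  0.24 -0.14]
2 [-0.3  0.   8.2] [ 0.07  0.24 -0.04]
3 [-0.2  0.6  8.6] [ 0.09  0.14 -0.18]
4 [-0.6  0.8  7.6] [ 0.09  0.18 -0.23]
5 [-0.   0.4  8.3] [ 0.03  0.15 -0.23]
6 [0.1 0.6 7.7] [ 0.02  0.17 -0.23]
7 [-0.3  0.3  8.8] [ 0.09  0.17 -0.21]
8 [ 0.1 -0.4  8.3] [ 0.07  0.14 -0.23]
9 [ 0.8 -0.3  7.7] [-0.    0.14 -0.13]
0.08 [ 0.5801 -0.0132  0.0805] [-1.1  0.9  6. ]
0.083 [ 0.5801 -0.0132  0.0832] [-0.5 -0.7  4.5]
0.085 [ 0.5801 -0.0132  0.0849] [-1.3  0.4  1.8]
164.45262795568968 164.4
```

Run:
```python
from h import *
dr=np.load('drum.npy'); s=arm.get_state(); p=np.array(s['position'])
arm.servo_line(np.r_[p[:2],.0865],rate=.02); s=arm.get_state(); print('pull',np.round(s['position'],4),np.round(s['force'],1))
arm.servo_line(np.r_[p[:2],.085],rate=.02); arm.gripper_to(.05); arm.servo_line(np.r_[p[:2],.17],rate=.12)
old,so=load('w_drum'); arm.movep(so['position'],so['ee_rot']); arm.pause(.3); im,st=look('w_lock')
for n,i in (('old',old),('new',im)):
    H,S,V=hsvm(i); k=(V<50); k[:, :260]=0;k[:,370:]=0;k[:190]=0;k[290:]=0
    b=max(comps(k,100),key=len); print(n,b.mean(0),len(b),cv2.minAreaRect(b),b.min(0),b.max(0))
    w=((S<25)&(V>190)); w[:160]=0;w[300:]=0;w[:,:240]=0;w[:,400:]=0; print('   white',np.argwhere(w).mean(0),w.sum())
d=cv2.absdiff(cv2.cvtColor(old,6),cv2.cvtColor(im,6))[160:300,240:390]; print('diff>40 px',(d>40).sum(),np.abs(np.array(st['position'])-so['position']))
print(s['t'])
```

```text
pull [ 0.58   -0.0132  0.0856] [ 3.9 -0.7 -6.9]
old [315.86694 237.41238] 759 ((315.5, 237.5), (59.0, 13.0), 90.0) [309. 208.] [322. 267.]
   white [225.40575875 309.07175097] 6425
new [315.94922 239.5625 ] 768 ((316.0, 239.5), (59.0, 12.0), 90.0) [310. 210.] [322. 269.]
   white [226.69435666 309.16779533] 6645
diff>40 px 1121 [1.70034228e-04 7.87576129e-06 1.10941393e-03]
73.3083
```

The pull was resisted with 6.9 N, and the bar sits within about 2 mm of its original place, so the lid is locked. Now I triangulate the switch ball and base.

Run:
```python
from h import *
rays=[]
for n in ('top','side'):
    i=cv2.imread(f'pics/{n}0.png'); V=hsvm(i)[2]; k=(V<45).astype(np.uint8)
    u0=dict(top=(222,139),side=(213,310))[n]
    b=[p for p in comps(k,30) if np.abs(p.mean(0)-u0).max()<12][0]; c,r=cv2.minEnclosingCircle(b); print(n,c,r); rays.append(ray(n,*c))
for w,u0 in (('w_drum',(549,258)),('w_drum2',(589,287)),('w_lock',(549,258))):
    i,st=load(w); k=(hsvm(i)[2]<45).astype(np.uint8)
    b=[p for p in comps(k,60) if np.abs(p.mean(0)-u0).max()<14]
    if b: c,r=cv2.minEnclosingCircle(b[0]); print(w,c,r); rays.append(ray('wrist',*c,st))
A=np.zeros((3,3)); y=np.zeros(3)
for o,d in rays: d=d/np.linalg.norm(d); M=np.eye(3)-np.outer(d,d); A+=M; y+=M@o
x=np.linalg.solve(A,y); print('ball',x,[round(float(np.linalg.norm(np.cross(x-o,d/np.linalg.norm(d)))),4) for o,d in rays])
i,st=load('w_drum2'); base=wpts(st,[(492,205),(548,184),(564,240),(509,263)],.02); print(base.round(3).tolist(),base.mean(0))
b2=onz('top',231.5,170,.025)[:2]; print(b2)
u=x[:2]-base.mean(0); print('lean',np.linalg.norm(u),np.degrees(np.arctan2(u[1],u[0])))
u/=np.linalg.norm(u); aa=np.arctan2(u[1],u[0])
for off in (.03,.04):
  for z in (.045,.10):
    for a in (aa,aa+np.pi,aa+np.pi/2,aa-np.pi/2): print(off,z,round(np.degrees(a)),arm.inverse_kinematics(np.r_[x[:2]+u*off,z],ori(a)) is not None)
```

```text
top (221.5, 138.5) 6.041623115539551
side (212.8947296142578, 309.368408203125) 6.1164655685424805
w_drum (549.0, 259.0) 14.31792163848877
w_drum2 (589.5, 287.0) 18.200374603271484
w_lock (550.0, 259.5) 14.430970191955566
ball [0.67863196 0.20096942 0.09331551] [0.0003, 0.0002, 0.0002, 0.0002, 0.0003]
[[0.611, 0.16], [0.605, 0.216], [0.667, 0.226], [0.677, 0.169]] [0.63989329 0.19303558]
[0.63882535 0.19268141]
lean 0.03954277069165685 11.574362297028374
0.03 0.045 12 True
0.03 0.045 192 True
0.03 0.045 102 True
0.03 0.045 -78 False
0.03 0.1 12 True
0.03 0.1 192 True
0.03 0.1 102 True
0.03 0.1 -78 False
0.04 0.045 12 True
0.04 0.045 192 True
0.04 0.045 102 True
0.04 0.045 -78 False
0.04 0.1 12 True
0.04 0.1 192 True
0.04 0.1 102 True
0.04 0.1 -78 False
```

Run:
```python
from h import *
x=np.array([.6786,.2010]); b=np.array([.6395,.1930]); u=(x-b)/np.linalg.norm(x-b); a=np.arctan2(u[1],u[0])+np.pi
arm.gripper_to(0,40); st=x+u*.042
arm.movep(np.r_[st,.13],ori(a)); print(arm.servo_line(np.r_[st,.040],rate=.1,f_stop=5))
e=b-u*.018; print(arm.servo_line(np.r_[e,.040],rate=.06,f_stop=10)); s=arm.get_state(); print(np.round(s['position'],4),e,np.round(s['force'],1))
arm.servo_line(np.r_[np.array(s['position'][:2])+u*.03,.040],rate=.1); arm.servo_line(np.r_[x,.16],rate=.15)
arm.movep([.40,.10,.22],ori(np.pi)); arm.pause(.5)
rays=[]
for n in ('top','side'):
    i=imaging.camera(n); cv2.imwrite(f'pics/{n}_end.png',i); k=(hsvm(i)[2]<45).astype(np.uint8)
    print(n,[(np.round(cv2.minEnclosingCircle(p)[0],1).tolist(),len(p)) for p in comps(k,30) if len(p)<200])
print(arm.get_state()['t'])
```

```text
False
True
[0.6294 0.1909 0.0402] [0.62186533 0.18939188] [ 4.1  1.9 -0.3]
top [([225.9, 174.6], 115), ([333.5, 181.5], 158)]
side [([249.7, 311.1], 112)]
83.0083
```

Run:
```python
from h import *
rays=[ray('top',225.9,174.6),ray('side',249.7,311.1)]
A=np.zeros((3,3)); y=np.zeros(3)
for o,d in rays: d=d/np.linalg.norm(d); M=np.eye(3)-np.outer(d,d); A+=M; y+=M@o
x=np.linalg.solve(A,y); b=np.array([.6395,.1930]); x0=np.array([.6786,.2010]); u=(x0-b)/np.linalg.norm(x0-b)
print(x,'angle',np.arctan2(-(x[:2]-b)@u,x[2]-.022)+np.arctan2((x0-b)@u,.0933-.022))
now=cv2.imread('pics/top_end.png'); old=cv2.imread('pics/top0.png')
for n,i in(('old',old),('new',now)):
    k=hsvm(i)[2][150:210,300:370]<45; H,S,V=hsvm(i); w=((H>5)&(H<20)&(S>80)&(V>150))[205:245,440:500]; t=((H>5)&(H<20)&(S>80)&(V>150))[150:195,385:435]
    print(n,'bar',np.argwhere(k).mean(0),k.sum(),'handle',np.argwhere(w).mean(0),w.sum(),'tape',np.argwhere(t).mean(0),'brass bench',[(p.mean(0).round().tolist(),len(p)) for p in comps(brass(i)[120:330,140:510],8)])
```

```text
[0.60567587 0.1892628  0.09210541] angle 0.9605504858843608
old bar [31.73684211 32.80263158] 152 handle [18.86746988 29.69879518] 166 tape [21.76530612 24.65816327] brass bench [([269.0, 52.0], 510), ([330.0, 103.0], 199), ([322.0, 135.0], 288), ([140.0, 154.0], 52), ([221.0, 161.0], 168)]
new bar [31.58860759 32.98734177] 158 handle [17.97435897 29.98076923] 156 tape [21.74074074 24.73544974] brass bench [([269.0, 52.0], 508), ([205.0, 88.0], 59), ([329.0, 103.0], 191), ([221.0, 161.0], 170)]
```

The switch reads about 0.96 rad, and the lid, tape and scoop are in place. A brass patch shows at top pixel (345,208), so I check that it lies on the drum floor and isn't caught on the collar.

Run:
```python
from h import *
t=cv2.imread('pics/top_end.png'); ps=[p for p in comps(brass(t),8) if abs(p.mean(0)-[345,208]).max()<10]
dr=np.load('drum.npy')[:2]
for z in (.032,.06,.09,.11): 
    q=onz('top',*ps[0].mean(0),z)[:2]; print('top',z,q.round(4),np.linalg.norm(q-dr).round(4))
for w in ('w_lock','w_dr3'):
    i,st=load(w); m=brass(i)
    for p in comps(m,8):
        for z in (.032,.06,.11):
            q=wpts(st,[p.mean(0)],z)[0]
            if np.linalg.norm(q-dr)<.075: print(w,p.mean(0).round(),len(p),z,q.round(4),np.linalg.norm(q-dr).round(4))
arm.movep(np.r_[.46,-.10,.22],ori(np.radians(165))); i,st=look('w_g1')
for p in comps(brass(i),8):
    q=wpts(st,[p.mean(0)],.032)[0]
    if np.linalg.norm(q-dr)<.09: print('g1',p.mean(0).round(),len(p),[wpts(st,[p.mean(0)],z)[0].round(4).tolist() for z in(.032,.06,.11)])
```

```text
top 0.032 [ 0.5596 -0.0403] 0.0333
top 0.06 [ 0.5524 -0.0389] 0.0369
top 0.09 [ 0.5446 -0.0374] 0.0419
top 0.11 [ 0.5394 -0.0364] 0.0456
w_lock [288. 191.] 27 0.032 [ 0.5506 -0.0359] 0.0361
w_lock [288. 191.] 27 0.06 [ 0.5463 -0.0326] 0.0377
w_lock [288. 191.] 27 0.11 [ 0.5386 -0.0267] 0.0421
w_lock [274. 199.] 143 0.032 [ 0.5544 -0.0535] 0.0473
w_lock [274. 199.] 143 0.06 [ 0.5498 -0.049 ] 0.0461
w_lock [274. 199.] 143 0.11 [ 0.5417 -0.041 ] 0.0463
w_dr3 [277. 201.] 236 0.032 [ 0.5544 -0.0484] 0.043
w_dr3 [277. 201.] 236 0.06 [ 0.5494 -0.0441] 0.0426
w_dr3 [277. 201.] 236 0.11 [ 0.5407 -0.0363] 0.0445
w_dr3 [317. 208.] 349 0.032 [ 0.5731 -0.0096] 0.0062
w_dr3 [317. 208.] 349 0.06 [ 0.5668 -0.0081] 0.0125
w_dr3 [317. 208.] 349 0.11 [ 0.5556 -0.0053] 0.024
w_dr3 [294. 215.] 376 0.032 [ 0.5733 -0.0355] 0.0233
w_dr3 [294. 215.] 376 0.06 [ 0.567 -0.032] 0.0224
w_dr3 [294. 215.] 376 0.11 [ 0.5558 -0.0259] 0.0262
g1 [417. 283.] 47 [[0.5761, -0.0154], [0.5616, -0.0202], [0.5357, -0.0288]]
g1 [403. 294.] 63 [[0.584, -0.0321], [0.5689, -0.0357], [0.5419, -0.042]]
```

From three views the patch sits in the lug gap, which might just be an aperture effect. A view from the drum's far side, looking outward through that gap, only shows brass if something is lodged above about 80 mm.

Run:
```python
from h import *
dr=np.load('drum.npy')[:2]; a=np.radians(37)
arm.movep(np.r_[dr[0],dr[1]+.0,.24],ori(a))
m=imaging.camera_model('wrist'); T=np.array(m['tool_from_camera'])
def pj(st,P):
    Rt=R.from_rotvec(st['ee_rot']).as_matrix(); q=T[:3,:3].T@(Rt.T@(np.array(P)-st['position'])-T[:3,3]); return np.array([m['cx']+m['fx']*q[0]/-q[2],m['cy']-m['fy']*q[1]/-q[2]])
for sh in (0,.03,-.05):
    pt=np.array([dr[0]+sh*np.cos(a),dr[1]+sh*np.sin(a),.24]); arm.movep(pt,ori(a)); i,st=look(f'w_g{sh}')
    g=pj(st,[.541,-.041,.11]); print(sh,'gap px',g.round())
    for p in comps(brass(i),4):
        if np.abs(p.mean(0)-g).max()<70: print('   brass',p.mean(0).round(1),len(p),wpts(st,[p.mean(0)],.11)[0].round(4),wpts(st,[p.mean(0)],.032)[0].round(4))
    x,y=g.round().astype(int); print(hsvm(i)[0][y-8:y+9:4,x-12:x+13:4].tolist(), hsvm(i)[1][y-8:y+9:4,x-12:x+13:4].tolist())
print(arm.get_state()['t'])
```

```text
0 gap px [315. 265.]
   brass [266.2 331.7] 193 [ 0.4583 -0.0452] [ 0.4127 -0.065 ]
[[15, 30, 30, 30, 30, 30, 23], [140, 160, 140, 140, 135, 143, 20], [150, 150, 130, 143, 150, 150, 30], [150, 165, 150, 150, 150, 143, 30], [135, 143, 140, 135, 150, 144, 45]] [[3, 2, 2, 2, 2, 4, 6], [6, 6, 6, 6, 8, 8, 5], [4, 4, 6, 8, 4, 6, 3], [6, 4, 4, 4, 7, 8, 2], [8, 9, 6, 4, 9, 11, 2]]
0.03 gap px [315. 296.]
   brass [265.  345.9] 89 [ 0.4694 -0.0345] [ 0.4204 -0.0564]
[[30, 30, 30, 30, 30, 40, 30], [150, 90, 150, 0, 0, 60, 0], [120, 120, 120, 0, 150, 120, 120], [90, 150, 165, 150, 120, 120, 135], [120, 90, 0, 165, 150, 135, 90]] [[2, 1, 2, 2, 1, 3, 4], [2, 2, 3, 0, 0, 2, 0], [2, 2, 4, 0, 2, 2, 2], [2, 2, 8, 15, 4, 2, 4], [2, 2, 5, 15, 2, 4, 2]]
-0.05 gap px [314. 210.]
[[140, 0, 30, 30, 20, 23, 10], [130, 150, 143, 150, 160, 143, 30], [150, 150, 140, 150, 150, 150, 30], [140, 150, 140, 150, 150, 140, 30], [140, 150, 150, 150, 150, 150, 165]] [[6, 2, 2, 2, 3, 6, 5], [6, 6, 9, 6, 6, 8, 5], [2, 4, 6, 9, 4, 9, 2], [6, 4, 6, 6, 4, 7, 2], [6, 4, 4, 9, 9, 6, 3]]
87.0917
```

Only the grey wall shows through the gap, so nothing is lodged and the saddles are on the floor. Handing in.

Run:
```python
from h import *
arm.movep([.40,.10,.25],ori(np.pi)); arm.pause(.5); print(ticket.sign_off())
```

```text
the job is handed in; nothing more can be done
None
```

I handed the job in at about 88 s of the 208 s: all six saddles (five poured, one from the bench) went into the drum, the lid is locked again, the switch is over at about 0.96 rad, and the scoop is back empty on its mat; the judge returned no verdict.

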